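# Brush off the filing jig and clamp the right brass grille

### The job

Pick up the bench brush and sweep the grey offcuts off the bed of the filing jig onto the mat, then stand the brush back down on the mat. From the four brass grilles take the one as large as the window in the grey cowling (64 x 44 mm), lay it flat on the bed with its long side along the jig and slide the jaw up until it holds the grille endwise against the fence. Do not touch the offcuts with the gripper, do not lift the other grilles, and leave the cowling and the paint jars alone.

Things in the scene. Friction and masses are not known exactly. Their poses are not given: they have to be found in the camera images.
- jig: Fixed dark steel filing jig on the mat: bed 200 (its x) x 130 (y) x 25 mm high. Origin: centre of its underside, 3 mm above the table; the bed top is 25 mm above it. A bright steel fence, 90 mm wide, 14 mm above the bed, crosses the far (+x) end, inner face at x = +65 mm. The sliding jaw crosses the bed nearer the robot; 100 to 115 mm of bed lie open between them at the start.
- jaw (a joint): Travel in m of the jig's sliding jaw towards the fence (along the jig's +x), 0 to 0.085; starts between 0 and 0.015. Gap between jaw face and fence = 115 mm minus the travel, so it reads 0.051 when closed on a 64 mm part. It slides with about 3 N of friction and stays where it is left.
- jaw_grip (a point): Centre of the upright steel tab on the jaw, by which it is pushed or pinched: 12 mm thick (jig x) x 34 mm wide (jig y), its top 52 mm above the bed; this point is 34 mm above the bed, 18 mm behind the jaw face. The jaw block below is 24 x 80 x 16 mm high.
- brush: Bench brush standing on its dark bristles on the mat: bristle block 70 (x) x 28 (y) x 21 mm high, wooden back 74 x 32 mm up to 33 mm, upright wooden grip 36 (x) x 20 mm (y) from 33 to 74 mm height. Origin: centre of the bristles' underside, z up.
- grille_c: Brass louvre grille 64 (x) x 44 (y) x 8 mm thick, lying flat on the mat; its origin is the centre of its underside, z up, x along its long side
- grille_a: Brass louvre grille 64 (x) x 32 (y) x 8 mm thick, lying flat on the mat; its origin is the centre of its underside, z up, x along its long side
- grille_d: Brass louvre grille 50 (x) x 44 (y) x 8 mm thick, lying flat on the mat; its origin is the centre of its underside, z up, x along its long side
- grille_b: Brass louvre grille 78 (x) x 44 (y) x 8 mm thick, lying flat on the mat; its origin is the centre of its underside, z up, x along its long side
- cowling: Bystander: grey plastic model cowling about 230 x 85 x 55 mm with two fork arms and, in its roof, the window (for a 64 x 44 mm grille, about 1 mm larger) that the grille is for; origin under its middle.
- jar_a: Bystander: small paint jar with black cap, 36 mm wide, 48 mm high; origin under its centre.
- jar_b: Bystander: small amber paint jar with white cap, 42 mm wide, 55 mm high; origin under its centre.
- scrap_a: Grey plastic offcut on the jig's bed, block 16 x 12 x 12 mm; origin at the centre of its underside as it lies at the start; loose.
- scrap_b: Grey plastic offcut on the jig's bed, small L, 18 x 12 x 11 mm; origin at the centre of its underside as it lies at the start; loose.
- scrap_c: Grey plastic offcut on the jig's bed, cube of 13 mm; origin at the centre of its underside as it lies at the start; loose.

How it is judged (in metres and radians):
On the way, in this order (a step that is already met when the one before it is completed fails the run):
1. the brush, bristles down, is brought onto the jig's bed between the jaw and the fence (its underside within 10 mm of the bed's top) (z of brush in the frame of jig between 0.02 and 0.035 m and y of brush in the frame of jig between -0.065 and 0.065 m and x of brush in the frame of jig between -0.05 and 0.065 m and angle between brush's own z axis and vertical below 0.3 rad), for 0.1 s.
2. all three offcuts are swept off the bed, down onto the mat (height (world z) of each of scrap_a, scrap_b, scrap_c below 0.022 m), for 0.2 s.
3. the 64 x 44 mm grille lies flat on the bed between the jaw and the fence (z of grille_c in the frame of jig between 0.0235 and 0.0275 m and angle between grille_c's own z axis and vertical below 0.06 rad and x of grille_c in the frame of jig between -0.02 and 0.04 m and y of grille_c in the frame of jig between -0.03 and 0.03 m), for 0.2 s.
At the end, for the whole second after the job is handed in: The 64 x 44 mm grille lies flat on the bed, long side along the jig within 4 degrees, within 20 mm of its middle line, one end within 2.5 mm of the fence, jaw gap at most 66.5 mm. The offcuts are off the bed, the brush stands upright on the mat, all at rest, the gripper touching nothing (all of step 2 and z of grille_c in the frame of jig between 0.0235 and 0.0275 m and angle between grille_c's own z axis and vertical below 0.06 rad and value of joint jaw between 0.0485 and 0.0535 m and angle between the x axis of grille_c and the x axis of jig, either way round below 0.07 rad and x of grille_c in the frame of jig between 0.03 and 0.036 m and y of grille_c in the frame of jig between -0.02 and 0.02 m and linear speed of grille_c below 0.01 m/s and height (world z) of brush below 0.01 m and angle between brush's own z axis and vertical below 0.15 rad).
It fails at once if the gripper or arm touches an offcut (more than 1 N) (contact force between any of the fingers, the arm and scrap_a above 1 N or contact force between any of the fingers, the arm and scrap_b above 1 N or contact force between any of the fingers, the arm and scrap_c above 1 N).
It fails at once if one of the three wrong grilles is lifted (40 mm or more above the table) (height (world z) of any of grille_a, grille_d, grille_b above 0.04 m).
It fails at once if the cowling or a paint jar is shifted by more than 20 mm (distance of any of cowling, jar_a, jar_b from where it was at the start of the episode above 0.02 m).
It also fails if it takes over 64 s, if anything falls off the work surface, if the arm or the gripper's body presses on something with over 40 N, if the wrist force passes 120 N, or if a joint passes its speed limit or range.

### The arm

A 6-joint arm with a two-finger parallel gripper is mounted at the origin on the work surface. World frame = base frame: x ahead of the robot, y to its left, z up, the work surface at z = 0. Lengths are in mm, angles in rad, forces in N, time in s.
With the tool pointing down it reaches from about 350 to 875 mm from the base axis. Payload 4.2 kg.
Tool frame: the origin (TCP) lies at the very end of the fingers, on their centre line; the grasp point (between the pads) lies 19 mm behind it; z points along the fingers, y is the line along which they close (so a half turn about z gives the same grasp; the last joint's range is limited). The gripper opens to 85 mm and grips with 20 to 120 N. Pads are 22 mm wide; open, the fingers measure 114 mm over their backs; the gripper's body (76 mm by 85 mm) begins 54 mm behind the grasp point. The pads swing forward as they close: fully open they stand 13 mm farther back than shut.
Start: joints at [1.604, 0.385, 0.008, 0, -1.194, -0.259], TCP at [139.897, 609.121, 231.312] pointing down, gripper open.
Joint ranges: [-3.14, 3.14], [-1.21, 2.06], [-1.07, 1.41], [-3.16, 2.05], [-2.99, -0.16], [-3.1, 3.1]. Speed limits (rad/s): [2.79, 2.79, 3.14, 3.14, 3.14, 3.14].

### API

Orientations are given as a unit quaternion [x, y, z, w].
In Python, from bench import monitor, get_image, camera_info, job_done gives the robot as it stands.
- The arm moves only by the tool send_rows, never from a script. Its argument "series" is a list of rows, each a list of 3 entries, a list of its own where there are three numbers: the shift along the tool's x, y, z in mm, then the turn, a rotation vector about the tool's x, y, z in rad, then the finger opening in mm, from 0 to 85.4. A call has 1 to 8 rows; each row shifts and turns the commanded pose from where the row before left it, along the tool's axes as they then stand; what a row does not reach is not made up. A row lasts 1/10 s, in which the tool goes at most 50 mm and 8.59 degrees, less where a joint would pass 70% of its speed; a pose out of reach is approached as far as the arm can. A call with a gripper value outside its range is refused whole. The fingers move at their own pace and stop on an object; the grip force is fixed at half the most. Time passes only in rows, so rows that do not move let the fingers close. It gives the time, the measured TCP pose, the force, the opening and the grip force at its end, in the units of the state.
- monitor.read_state(): the state, without advancing time (a new reading comes with each control period).
- get_image(name): name is "side" or "top"; returns the picture (384x512x3 uint8, red, green, blue); there is no depth.
- camera_info(name): a dict with "intrinsics" (3x3 intrinsics, pixels), "R" (3x3) and "t" (3): a world point X has camera coordinates R X + t. Camera axes: x right, y down, z forward; pixel columns grow to the right and rows downward; lengths in mm; the calibration is good to about 2 mm. A picture is of the moment at which its call begins. camera_info takes no time and is no camera call.
- job_done(): hands the job in; it is judged then, once.
The state is a dict: "clock": time; "joints": joint angles; "joint_vel": joint speeds; "joint_efforts": joint torques, N m; "position": TCP position; "ee_rot": TCP orientation; "contact_force": force on the tool from outside, world axes, zero at the start; "wrist_torque": the same for the moment, N m; "gripper_width": finger opening in mm; "grasp_force": force on a finger pad.
Only numpy, scipy, OpenCV 4.12 (cv2) and the standard library are available. Lean on these libraries where they do the work, as an engineer would, in place of code of your own. Each camera call takes 0.05 s, during which the arm holds its last target. There are 200 camera calls.

## Working session

There is one attempt and no reset: what is moved stays moved. The work goes in short steps, Python scripts to look and compute and a tool call to move; the robot and the scene stay as the last step left them, time stands still between calls to the robot, and variables do not carry over. Pictures are saved under pics/ and viewed, at most 10 in all, crops included, and the job is handed in when it is done.

Besides the shell and the picture viewer there is one more tool, called by a JSON object that holds its "method" and its "body", one argument or row to a line. send_rows: Moves the arm, as the interface text tells. Its arguments: {"type":"object","properties":{"series":{"type":"array"}},"required":["series"]}

```bash
ls; mkdir -p pics
python3 - <<'E'
from bench import monitor,get_image,camera_info
import cv2
for n in("top","side"):
    im=get_image(n); cv2.imwrite(f"pics/{n}0.png",cv2.resize(im[:,:,::-1],(800,600),interpolation=cv2.INTER_CUBIC)); c=camera_info(n); print(n,c)
print(monitor.read_state())
E
```

```text
pics
top {'intrinsics': array([[418.59185249,   0.        , 249.67574741],
       [  0.        , 418.59185249, 189.92170722],
       [  0.        ,   0.        ,   1.        ]]), 'R': array([[-0.03945864, -0.9992207 ,  0.0010013 ],
       [-0.97882945,  0.03845195, -0.20103324],
       [ 0.20083807, -0.0089126 , -0.97958391]]), 't': array([ 13.53330442, 584.95757635, 962.25247897])}
side {'intrinsics': array([[416.5924959 ,   0.        , 258.94031071],
       [  0.        , 416.5924959 , 194.44889171],
       [  0.        ,   0.        ,   1.        ]]), 'R': array([[ 0.72878597, -0.684437  ,  0.02042068],
       [-0.45245832, -0.50373179, -0.73589113],
       [ 0.51395766,  0.52706762, -0.67679188]]), 't': array([-450.27087984,  328.91834216,  792.98608453])}
{'clock': 0.1, 'joints': array([ 1.60361754e+00,  3.85497288e-01,  6.78626311e-03, -3.68332398e-04,
       -1.19400825e+00, -2.58647402e-01]), 'joint_vel': array([ 0.001273  , -0.00012358,  0.00226056,  0.00216742, -0.00062983,
       -0.00108626]), 'joint_efforts': array([-7.53713721e-04, -3.93320131e+01,  1.88929331e+01,  4.19800758e+00,
       -2.61003101e-03,  2.82049925e-06]), 'position': array([139.80037866, 608.64694338, 230.33952886]), 'ee_rot': array([ 9.93623957e-01, -1.12740760e-01, -2.97431735e-05,  9.76139900e-04]), 'contact_force': array([ 0.45511661, -0.25782728, -0.44770939]), 'wrist_torque': array([-0.01039358, -0.00187818, -0.03328124]), 'grasp_force': 0.0, 'gripper_width': 85.4801285746002}
```

View pics/top0.png

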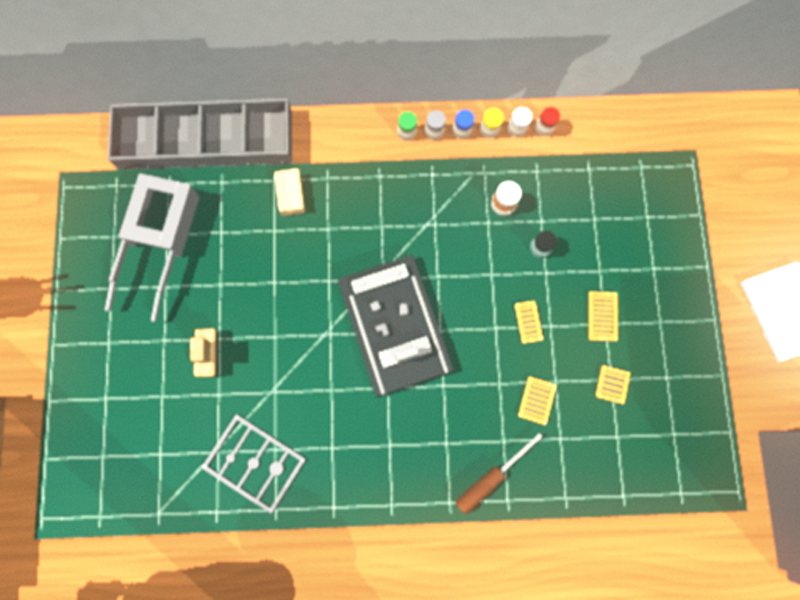

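View pics/side0.png

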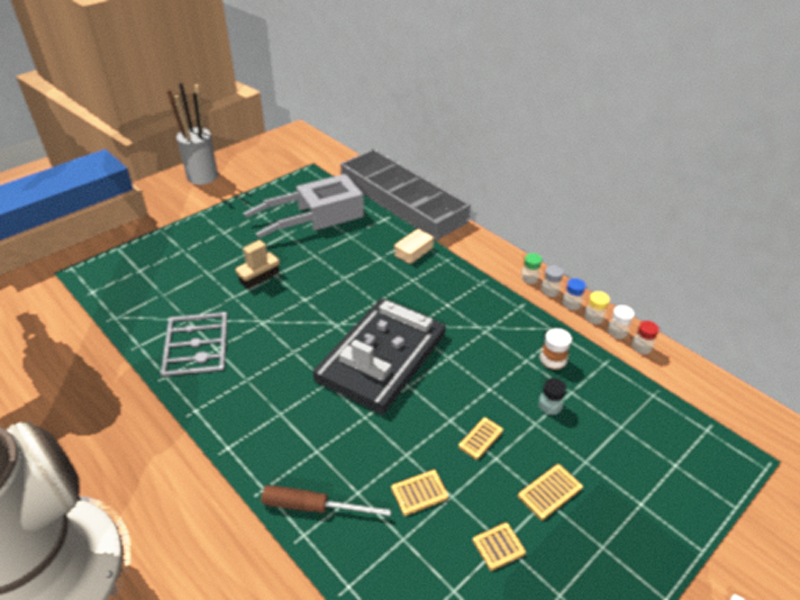

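Top view (800×600): the jig is at about (397,325), the brush at (204,352) and the cowling at (155,225). The grilles are at (528,322), (603,316), (537,400) and (613,385), and the jars at (507,198) and (543,243). I'll take closer crops and measure.

```bash
cat > h.py <<'E'
import numpy as np,cv2
from bench import monitor,get_image,camera_info
def rays(n,p):
    c=camera_info(n);p=np.atleast_2d(np.array(p,float))
    d=np.c_[p,np.ones(len(p))]@np.linalg.inv(c['intrinsics']).T@c['R']
    return -c['R'].T@c['t'],d
def bp(n,p,z):
    o,d=rays(n,p);return (o+d*((z-o[2])/d[:,2:]))[:,:2]
def proj(n,X):
    c=camera_info(n);q=(np.atleast_2d(X)@c['R'].T+c['t'])@c['intrinsics'].T;return q[:,:2]/q[:,2:]
E
python3 - <<'E'
from h import *
T=get_image("top");S=get_image("side")
cv2.imwrite("pics/T.png",T[:,:,::-1]);cv2.imwrite("pics/S.png",S[:,:,::-1])
def crop(I,x,y,w,h): return cv2.resize(I[y:y+h,x:x+w,::-1],(400,300) if w*3==h*4 else (400,300),interpolation=cv2.INTER_CUBIC)
a=np.vstack([np.hstack([crop(T,200,155,120,90+9-9),crop(S,190,180,120,90)]),np.hstack([crop(T,95,190,80,60),crop(S,135,140,80,60)])])
cv2.imwrite("pics/crops.png",a)
for n,I in(("top",T),("side",S)):
    h=cv2.cvtColor(I,cv2.COLOR_RGB2HSV)
    m=cv2.inRange(h,(15,70,110),(35,255,255))
    if n=="top": m[:180]=0;m[:,:300]=0;m[290:]=0;m[:,440:]=0
    else: m[:260]=0;m[:,:240]=0;m[:,390:]=0
    m=cv2.morphologyEx(m,cv2.MORPH_CLOSE,np.ones((5,5)))
    for c in cv2.findContours(m,0,2)[0]:
        if cv2.contourArea(c)<60: continue
        p=bp(n,c[:,0]+0.0,9).astype(np.float32);r=cv2.minAreaRect(p);print(n,c[:,0].mean(0),r)
E
```

```text
top [344.34 255.8 ] ((419.204345703125, -236.51837158203125), (49.65045166015625, 69.4722671508789), 70.20555114746094)
top [391.86486486 245.18918919] ((439.5675354003906, -359.28009033203125), (49.694183349609375, 55.669898986816406), 72.91028594970703)
top [338.03030303 204.57575758] ((546.3582153320312, -233.11062622070312), (69.08516693115234, 38.0906867980957), 6.752431869506836)
top [386.06666667 199.33333333] ((550.757568359375, -354.8956604003906), (48.648590087890625, 83.90091705322266), 84.26577758789062)
side [318.08823529 348.82352941] ((441.2265319824219, -361.30126953125), (48.95767593383789, 55.044212341308594), 71.81488800048828)
side [268.         314.47945205] ((420.6087951660156, -238.67185974121094), (50.16132354736328, 69.09513092041016), 70.1300048828125)
side [353.94117647 311.88235294] ((552.865478515625, -357.0809326171875), (48.143798828125, 83.77400970458984), 84.40513610839844)
side [307.04347826 279.26086957] ((547.4896850585938, -234.82693481445312), (71.98611450195312, 36.540809631347656), 7.029739856719971)
```

View pics/crops.png

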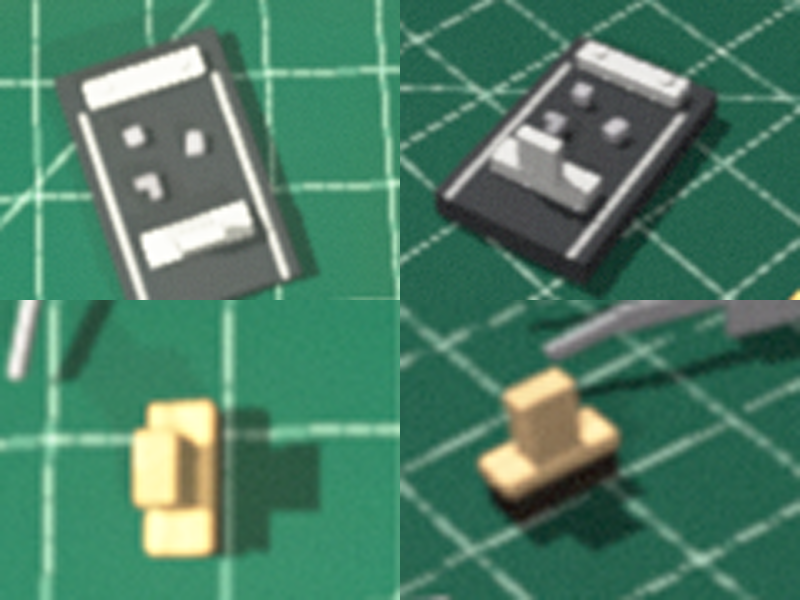

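```bash
cat >> h.py <<'E'
from scipy.optimize import minimize
K=4
def sil(n,pose,boxes,dz=0):
    # boxes: (cx,cy,lx,ly,z0,z1) in object frame
    x,y,a=pose;m=np.zeros((384*K,512*K),np.uint8);R=np.array([[np.cos(a),-np.sin(a)],[np.sin(a),np.cos(a)]])
    for cx,cy,lx,ly,z0,z1 in boxes:
        P=[]
        for sx in(-.5,.5):
            for sy in(-.5,.5):
                for z in(z0,z1):
                    q=R@[cx+sx*lx,cy+sy*ly]+[x,y];P.append([*q,z])
        h=cv2.convexHull(((proj(n,P)+.5)*K).astype(np.float32))
        cv2.fillConvexPoly(m,np.round(h).astype(np.int32),255)
    return cv2.resize(m,(512,384),interpolation=cv2.INTER_AREA).astype(float)/255
def fit(masks,pose0,boxes):
    G={n:cv2.GaussianBlur(m.astype(float)/255,(0,0),1) for n,m in masks.items()}
    f=lambda p:sum(((cv2.GaussianBlur(sil(n,(p[0],p[1],p[2]/50),boxes),(0,0),1)-g)**2).sum() for n,g in G.items())
    p0=np.array(pose0,float);p0[2]*=50
    r=minimize(f,p0,method='Nelder-Mead',options=dict(initial_simplex=[p0,p0+[8,0,0],p0+[0,8,0],p0+[0,0,5]],xatol=.05,fatol=.01))
    return r.x[0],r.x[1],r.x[2]/50,r.fun
JIG=[(0,0,200,130,3,28)]
def blob(m,pt,k=5):
    m=cv2.morphologyEx(m,cv2.MORPH_CLOSE,np.ones((k,k)))
    c=[c for c in cv2.findContours(m,0,2)[0] if cv2.pointPolygonTest(c,tuple(map(float,pt)),True)>-6]
    c=max(c,key=cv2.contourArea);o=np.zeros_like(m);cv2.drawContours(o,[c],-1,255,-1);return o
def load(n): return cv2.imread(f"pics/{n}.png")[:,:,::-1].copy()
E
python3 - <<'E'
from h import *
I={'top':load('T'),'side':load('S')}
yel={n:cv2.inRange(cv2.cvtColor(i,cv2.COLOR_RGB2HSV),(12,60,100),(35,255,255)) for n,i in I.items()}
# non green
gry={n:cv2.inRange(cv2.cvtColor(i,cv2.COLOR_RGB2HSV),(0,0,0),(180,70,255)) for n,i in I.items()}
def run(name,M,pts,p0,boxes,k=5):
    ms={n:blob(M[n],pts[n],k) for n in M}
    print(name,[int((m>0).sum()) for m in ms.values()],np.round(fit(ms,p0,boxes),3))
    for n in ms: print('   ',n,np.round(fit({n:ms[n]},p0,boxes),3))
G=lambda lx,ly:[(0,0,lx,ly,3,11)]
run('c',yel,{'top':(344,256),'side':(268,314)},(420,-237,-.345),G(64,44))
B=[(0,0,74,32,24,36),(0,0,36,20,36,77)]
run('brush',yel,{'top':(131,226),'side':(165,170)},(500,275,0),B)
j0=bp('top',[(254,208)],28)[0];print(j0)
run('jig',gry,{'top':(254,208),'side':(243,226)},(*j0,.25),JIG)
cv2.imwrite('pics/m.png',np.hstack([blob(gry['top'],(254,208)),blob(gry['side'],(243,226))])[130:300])
E
```

```text
c [551, 692] [ 4.20581e+02 -2.37067e+02 -3.30000e-01  1.91300e+01]
    top [ 4.19627e+02 -2.35845e+02 -3.52000e-01  1.03710e+01]
    side [ 4.20911e+02 -2.37729e+02 -3.25000e-01  5.17300e+00]
brush [501, 408] [ 5.15051e+02  2.87058e+02 -2.00000e-03  6.55700e+00]
    top [5.14375e+02 2.86599e+02 3.00000e-03 1.80500e+00]
    side [5.15724e+02 2.86703e+02 1.40000e-02 3.13000e+00]
[545.03813216 -18.74945931]
jig [4452, 3730] [ 5.48037e+02 -1.53700e+01  2.91000e-01  2.73099e+02]
    top [ 5.48173e+02 -1.54330e+01  2.86000e-01  1.16826e+02]
    side [ 5.48470e+02 -1.63430e+01  2.98000e-01  1.50942e+02]
```

View pics/m.png

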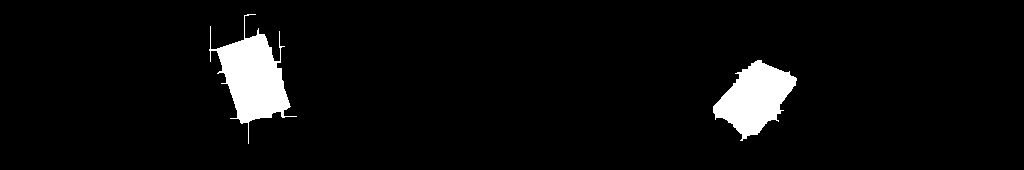

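The mask shows the jig silhouette, with ragged spots from the grid lines. I'll refine the jig from cleaner masks, the bright jaw and the offcuts.

Run:
```python
from h import *
I={'top':load('T'),'side':load('S')}
H={n:cv2.cvtColor(i,cv2.COLOR_RGB2HSV) for n,i in I.items()}
c={'top':(254,208),'side':(243,226)}
print({n:[H[n][p[1],p[0]].tolist(),H[n][p[1]+60,p[0]].tolist()] for n,p in c.items()})
ms={}
for n in I:
    h=H[n]; g=((h[:,:,0]>60)&(h[:,:,0]<100)&(h[:,:,1]>85))
    m=(255*(~g)).astype(np.uint8); m=cv2.morphologyEx(m,cv2.MORPH_OPEN,np.ones((5,5)))
    ms[n]=blob(m,c[n],3)
jaw=lambda t:[(-50+t-12,0,24,80,28,44),(-50+t-18,0,12,34,44,80)]
full=JIG+[(75,0,20,90,28,42)]+jaw(8)
print('jig',np.round(fit(ms,(548,-15.5,.29),full),3),[np.round(fit({n:ms[n]},(548,-15.5,.29),full),3) for n in ms])
jb=[(-12,0,24,80,28,44),(-18,0,12,34,44,80)]
br={n:cv2.inRange(H[n],(0,0,150),(180,90,255)) for n in I}
for nm,k in (('jaw',jb),):
    p={'top':(260,225),'side':(230,228)}
    mm={}
    for n in I:
        N,L,st,ce=cv2.connectedComponentsWithStats(br[n])
        for i in range(1,N):
            if np.hypot(*(ce[i]-c[n]))<50 and st[i,4]>10: print(n,i,st[i],np.round(ce[i],1),np.round(bp(n,ce[i],34)[0],1))
```

```text
{'top': [[60, 7, 105], [78, 160, 140]], 'side': [[110, 10, 76], [80, 157, 101]]}
jig [ 5.51244000e+02 -1.57710000e+01  3.01000000e-01  1.92293575e+05] [array([2.57989000e+02, 1.53607000e+02, 7.72000000e-01, 1.91367865e+05]), array([ 5.51309e+02, -1.45080e+01,  2.98000e-01,  2.38150e+01])]
top 223 [252 155  10  12  25] [257.1 160. ] [666.9 -31.7]
top 228 [244 159   2   7  12] [244.4 162. ] [663.    0.7]
top 229 [278 160   9  33  69] [280.4 175.9] [623.3 -88.6]
top 234 [224 168  38  20 352] [242.7 177.9] [621.7   6.6]
top 242 [263 176  24  63 207] [274.5 206.7] [545.4 -69.7]
top 264 [223 189  23  63 220] [234.4 220.1] [515.9  30.9]
top 268 [237 193   6   6  31] [239.6 195.5] [577.2  16. ]
top 269 [256 194   5   8  37] [257.9 197.4] [570.4 -29.4]
top 274 [214 198   9  10  24] [218.1 202. ] [562.7  69.9]
top 277 [183 205  45  17 125] [206.  213.7] [534.5 100.5]
top 278 [240 207   9   8  44] [244.4 210.2] [539.6   5.4]
top 284 [291 210  21   2  40] [300.8 210.5] [ 533.3 -134.4]
top 289 [242 215  34  21 364] [258.4 224.6] [502.3 -27.8]
top 296 [211 219   2  25  46] [211.5 231. ] [491.1  88. ]
top 316 [266 247   8   2  15] [269.3 247.5] [445.5 -51.7]
top 319 [227 248  12   2  23] [232.5 248.5] [446.6  37.8]
side 172 [243 192  33  18 239] [259.2 200.6] [626.    8.7]
side 190 [204 199  37  40 275] [225.1 221.1] [511.9  11.4]
side 207 [210 205  12   7  35] [215.3 207.2] [525.   66.5]
side 208 [242 205   5   4  16] [244.  206.5] [581.6  18.9]
side 228 [240 215  35  42 117] [257.3 235.3] [539.2 -77.1]
side 234 [251 216   7   5  21] [254.  217.6] [573.5 -27.8]
side 249 [284 227   9   7  20] [287.9 229.4] [ 608.2 -113.1]
side 253 [239 229  11   9  64] [243.5 233. ] [519.4 -49.2]
side 299 [269 254  11   9  22] [274.1 257.6] [ 521.  -152.9]
side 309 [224 259  14  10  31] [230.6 263.6] [436.1 -98.9]
```

Run:
```python
from h import *
I={'top':load('T'),'side':load('S')}
H={n:cv2.cvtColor(i,cv2.COLOR_RGB2HSV) for n,i in I.items()}
roi={'top':(200,155,310,265),'side':(190,180,300,270)};c={'top':(254,208),'side':(243,226)}
ms={}
for n in I:
    h=H[n]; g=((h[:,:,0]>60)&(h[:,:,0]<100)&(h[:,:,1]>60))
    m=(255*(~g)).astype(np.uint8); q=np.zeros_like(m);x0,y0,x1,y1=roi[n];q[y0:y1,x0:x1]=m[y0:y1,x0:x1]
    q=cv2.morphologyEx(q,cv2.MORPH_OPEN,np.ones((5,5)));ms[n]=blob(q,c[n],1)
jaw=lambda t:[(-50+t-12,0,24,80,28,44),(-50+t-18,0,12,34,44,80)]
full=JIG+[(75,0,20,90,28,42)]+jaw(8)
r=fit(ms,(550,-15,.295),full);print('jig',np.round(r,3),[np.round(fit({n:ms[n]},(550,-15,.295),full),3) for n in ms])
br={n:cv2.inRange(H[n],(0,0,150),(180,90,255)) for n in I}
mm={}
for n,pts in(('top',[(258,224)]),('side',[])):
    if pts: mm[n]=blob(br[n],pts[0],3)
jb=[(-12,0,24,80,28,44),(-18,0,12,34,44,80)]
a=r[2];
p=fit(mm,(r[0]-42*np.cos(a),r[1]-42*np.sin(a),a),jb);print('jaw',np.round(p,3))
R=np.array([[np.cos(a),-np.sin(a)],[np.sin(a),np.cos(a)]])
print('jawface local',R.T@(np.array(p[:2])-r[:2]))
for nm,pt,ps in(('s1',(239.6,195.5),(244,206.5)),('s2',(257.9,197.4),(254,217.6)),('s3',(244.4,210.2),(234,0))):
    w=bp('top',[pt],39)[0];print(nm,w,R.T@(w-r[:2]))
T=I['top'];S=I['side']
for n in I: # overlay
    e=(sil(n,r[:3],full)>.5).astype(np.uint8);cs=cv2.findContours(e,0,2)[0];cv2.drawContours(I[n],cs,-1,(255,0,0),1)
```

```text
Traceback (most recent call last):
  File "h.py", line 29, in fit
    r=minimize(f,p0,method='Nelder-Mead',options=dict(initial_simplex=[p0,p0+[8,0,0],p0+[0,8,0],p0+[0,0,5]],xatol=.05,fatol=.01))
  File "h.py", line 27, in <lambda>
    f=lambda p:sum(((cv2.GaussianBlur(sil(n,(p[0],p[1],p[2]/50),boxes),(0,0),1)-g)**2).sum() for n,g in G.items())
               ~~~^^^^^^^^^^^^^^^^^^^^^^^^^^^^^^^^^^^^^^^^^^^^^^^^^^^^^^^^^^^^^^^^^^^^^^^^^^^^^^^^^^^^^^^^^^^^^^^^
  File "h.py", line 27, in <genexpr>
    f=lambda p:sum(((cv2.GaussianBlur(sil(n,(p[0],p[1],p[2]/50),boxes),(0,0),1)-g)**2).sum() for n,g in G.items())
                                      ~~~^^^^^^^^^^^^^^^^^^^^^^^^^^^^^
  File "h.py", line 22, in sil
    h=cv2.convexHull(((proj(n,P)+.5)*K).astype(np.float32))
                       ~~~~^^^^^
  File "h.py", line 10, in proj
    c=camera_info(n);q=(np.atleast_2d(X)@c['R'].T+c['t'])@c['intrinsics'].T;return q[:,:2]/q[:,2:]
ValueError: time passes only in moves, steps and waits
```

```bash
sed -i 's/^def rays/import functools\ncamera_info=functools.lru_cache(None)(camera_info)\ndef rays/' h.py
cat > jig.py <<'E'
from h import *
I={'top':load('T'),'side':load('S')}
H={n:cv2.cvtColor(i,cv2.COLOR_RGB2HSV) for n,i in I.items()}
roi={'top':(200,155,310,265),'side':(190,180,300,270)};c={'top':(254,208),'side':(243,226)}
ms={}
for n in I:
    h=H[n]; g=((h[:,:,0]>60)&(h[:,:,0]<100)&(h[:,:,1]>80))
    m=(255*(~g)).astype(np.uint8); q=np.zeros_like(m);x0,y0,x1,y1=roi[n];q[y0:y1,x0:x1]=m[y0:y1,x0:x1]
    q=cv2.morphologyEx(q,cv2.MORPH_OPEN,np.ones((7,7)));ms[n]=blob(q,c[n],1)
jaw=lambda t:[(-50+t-12,0,24,80,28,44),(-50+t-18,0,12,34,44,80)]
full=JIG+[(75,0,20,90,28,42)]+jaw(8)
r=fit(ms,(550,-15,.295),full);print('jig',np.round(r,3),[np.round(fit({n:ms[n]},(550,-15,.295),full),3) for n in ms])
br={n:cv2.inRange(H[n],(0,0,150),(180,90,255)) for n in I}
mm={'top':blob(br['top'],(258,224),3)}
jb=[(-12,0,24,80,28,44),(-18,0,12,34,44,80)]
a=r[2];
p=fit(mm,(r[0]-42*np.cos(a),r[1]-42*np.sin(a),a),jb);print('jaw',np.round(p,3))
R=np.array([[np.cos(a),-np.sin(a)],[np.sin(a),np.cos(a)]])
print('jawface local',R.T@(np.array(p[:2])-r[:2]))
for nm,pt in(('s1',(239.6,195.5)),('s2',(257.9,197.4)),('s3',(244.4,210.2))):
    w=bp('top',[pt],39)[0];print(nm,w,R.T@(w-r[:2]))
print('fence',R.T@(bp('top',[(242.7,177.9)],41)[0]-r[:2]))
print(monitor.read_state()['clock'])
E
python3 jig.py
```

```text
jig [ 5.49323e+02 -1.48500e+01  2.89000e-01  4.98060e+01] [array([ 5.48109e+02, -1.49800e+01,  2.85000e-01,  1.38510e+01]), array([ 5.49949e+02, -1.53460e+01,  2.94000e-01,  2.54930e+01])]
jaw [ 5.14398e+02 -2.59120e+01  2.98000e-01  6.03842e+02]
jawface local [-36.62950087  -0.63227648]
s1 [576.06941292  15.87767512] [34.40426113 21.81537744]
s2 [569.489436   -29.32927465] [ 15.19425196 -19.63266173]
s3 [538.72340515   5.32857362] [-4.39916175 22.36511489]
fence [73.99166072  0.29267453]
0.2
```

{"method": "send_rows", "body": {
  "series": [
    [[0, 0, 0], [0, 0, -0.113], 60],
    [[0, 0, 0], [0, 0, -0.113], 60],
    [[20, 17, 5], [0, 0, 0], 60],
    [[31, 27, 9], [0, 0, 0], 60],
    [[31, 27, 9], [0, 0, 0], 60],
    [[31, 27, 9], [0, 0, 0], 60],
    [[31, 27, 9], [0, 0, 0], 60],
    [[31, 27, 9], [0, 0, 0], 60]
  ]
}}

```text
clock: 1.0
position: [315.9, 455.9, 181.0]
ee_rot: [1.0, 0.0, -0.0, -0.0]
contact_force: [1.1, 0.0, -0.1]
gripper_width: 60.2
grasp_force: 0.0
```

{"method": "send_rows", "body": {
  "series": [
    [[31, 27, 9], [0, 0, 0], 60],
    [[31, 27, 9], [0, 0, 0], 60],
    [[31, 27, 9], [0, 0, 0], 60],
    [[31, 27, 9], [0, 0, 0], 60],
    [[31, 27, 9], [0, 0, 0], 60],
    [[31, 27, 9], [0, 0, 0], 60],
    [[10, 10, 0], [0, 0, 0], 60],
    [[0, 0, 0], [0, 0, 0], 60]
  ]
}}

```text
clock: 1.8
position: [512.0, 283.6, 126.8]
ee_rot: [1.0, -0.002, -0.0, 0.0]
contact_force: [-0.0, -0.5, -0.5]
gripper_width: 60.0
grasp_force: 0.0
```

```bash
cat > d.py <<'E'
import sys;from h import *;from scipy.spatial.transform import Rotation as Ro
def loc(x,y): a=.290;return 549.2+x*np.cos(a)-y*np.sin(a),-15+x*np.sin(a)+y*np.cos(a)
def go(x,y,z,yaw):
    s=monitor.read_state();R=Ro.from_quat(s['ee_rot']);M=R.as_matrix();p=s['position'];y0=np.arctan2(M[1,0],M[0,0])
    c,n=np.cos(yaw),np.sin(yaw);W=np.array([[c,n,0],[n,-c,0],[0,0,-1]]);d=np.array([x,y,z])-p
    j=.290;q=p[:2]-[549.2,-15]
    print('t',s['clock'],'pos',p.round(1),'yaw',y0.round(3),'tilt',np.degrees(np.arccos(-M[2,2])).round(2),'jiglocal',np.round([q[0]*np.cos(j)+q[1]*np.sin(j),-q[0]*np.sin(j)+q[1]*np.cos(j)],1),'w',round(s['gripper_width'],1),'F',s['contact_force'].round(1))
    print('turn first about tool z',round(y0-yaw,3),'then shift in tool',(W.T@d).round(1))
E
python3 -c "
from d import *
go(515,286.8,43,0)"
```

```text
t 1.8 pos [512.  283.6 126.8] yaw -0.003 tilt 0.06 jiglocal [ 49.7 296.8] w 60.0 F [-0.  -0.5 -0.5]
turn first about tool z -0.003 then shift in tool [ 3.  -3.2 83.8]
```

{"method": "send_rows", "body": {
  "series": [
    [[3, -3, 20], [0, 0, 0], 60],
    [[0, 0, 20], [0, 0, 0], 60],
    [[0, 0, 20], [0, 0, 0], 60],
    [[0, 0, 15], [0, 0, 0], 60],
    [[0, 0, 9], [0, 0, 0], 60],
    [[0, 0, 0], [0, 0, 0], 10],
    [[0, 0, 0], [0, 0, 0], 10],
    [[0, 0, 0], [0, 0, 0], 10]
  ]
}}

```text
clock: 2.6
position: [514.3, 288.9, 44.4]
ee_rot: [1.0, 0.0, 0.001, -0.001]
contact_force: [0.9, 1.1, -1.2]
gripper_width: 19.4
grasp_force: 62.3
```

{"method": "send_rows", "body": {
  "series": [
    [[0, 0, 0], [0, 0, 0], 10],
    [[0, 0, 0], [0, 0, 0], 10],
    [[0, 0, 0], [0, 0, 0], 10],
    [[0, 0, 0], [0, 0, 0], 10]
  ]
}}

```text
clock: 3.0
position: [514.3, 288.7, 44.2]
ee_rot: [1.0, 0.0, 0.001, -0.001]
contact_force: [-1.0, 0.9, 4.8]
gripper_width: 19.2
grasp_force: 63.0
```

{"method": "send_rows", "body": {
  "series": [
    [[0, 0, 15], [0, 0, 0], 10]
  ]
}}

```text
clock: 3.1
position: [516.8, 289.3, 40.2]
ee_rot: [1.0, 0.003, 0.003, 0.001]
contact_force: [-24.7, -13.1, 100.6]
gripper_width: 19.3
grasp_force: 85.3
```

I sent that row with the wrong sign, so it pressed down instead of lifting. I'm backing up at once.

{"method": "send_rows", "body": {
  "series": [
    [[0, 0, -25], [0, 0, 0], 10],
    [[0, 0, -25], [0, 0, 0], 10],
    [[0, 0, -30], [0, 0, 0], 10],
    [[0, 0, 0], [0, 0, 0], 10],
    [[0, 0, 0], [0, 0, 0], 10]
  ]
}}

```text
clock: 3.6
position: [513.8, 288.0, 108.4]
ee_rot: [1.0, -0.0, -0.0, -0.0]
contact_force: [0.5, -0.4, -0.9]
gripper_width: 19.1
grasp_force: 72.1
```

```bash
python3 -c "
from d import *
go(*loc(15,-48),109,.29)
T=get_image('top');S=get_image('side')
cv2.imwrite('pics/a.png',cv2.resize(np.hstack([T[170:300,80:210,::-1],S[90:220,100:230,::-1]]),(800,400),interpolation=cv2.INTER_CUBIC))"
```

```text
t 3.6 pos [513.8 288.  108.4] yaw -0.0 tilt 0.04 jiglocal [ 52.7 300.4] w 19.1 F [ 0.5 -0.4 -0.9]
turn first about tool z -0.29 then shift in tool [-37.7 348.4  -0.6]
```

View pics/a.png

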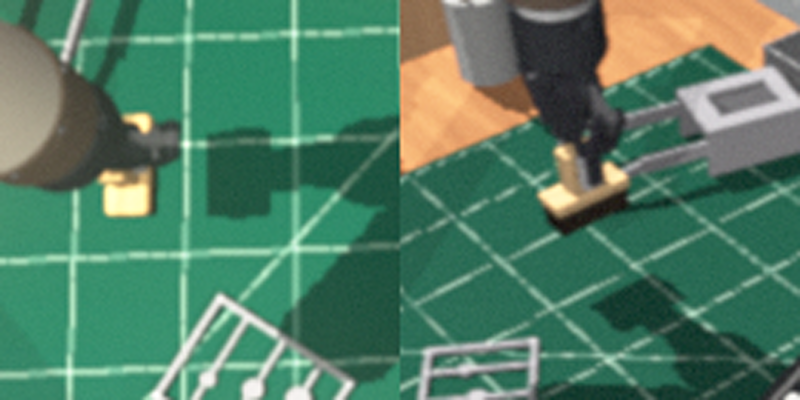

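The brush is held upright and clear, at about (125,170) left and (585,190) right, and the cowling is in place. Next I move it over the bed.

{"method": "send_rows", "body": {
  "series": [
    [[0, 0, 0], [0, 0, -0.097], 10],
    [[0, 0, 0], [0, 0, -0.097], 10],
    [[0, 0, 0], [0, 0, -0.096], 10],
    [[-4, 25, 0], [0, 0, 0], 10],
    [[-4, 39, 0], [0, 0, 0], 10],
    [[-4, 39, 0], [0, 0, 0], 10],
    [[-4, 39, 0], [0, 0, 0], 10],
    [[-4, 39, 0], [0, 0, 0], 10]
  ]
}}

```text
clock: 4.5
position: [545.8, 107.2, 106.6]
ee_rot: [0.989, 0.145, -0.002, 0.001]
contact_force: [1.1, 0.3, -1.1]
gripper_width: 19.3
grasp_force: 72.1
```

{"method": "send_rows", "body": {
  "series": [
    [[-4, 39, 0], [0, 0, 0], 10],
    [[-4, 39, 0], [0, 0, 0], 10],
    [[-4, 39, 0], [0, 0, 0], 10],
    [[-4, 39, 0], [0, 0, 0], 10],
    [[-2, 11, 0], [0, 0, 0], 10],
    [[0, 0, 0], [0, 0, 0], 10]
  ]
}}

```text
clock: 5.1
position: [576.3, -57.8, 106.7]
ee_rot: [0.99, 0.143, -0.002, -0.0]
contact_force: [-0.7, 0.5, -0.8]
gripper_width: 18.8
grasp_force: 72.1
```

```bash
python3 -c "
from d import *
go(*loc(15,-48),71,.29)
T=get_image('top');S=get_image('side')
cv2.imwrite('pics/b.png',cv2.resize(np.hstack([T[140:270,190:320,::-1],S[150:280,180:310,::-1]]),(800,400),interpolation=cv2.INTER_CUBIC))"
```

```text
t 5.1 pos [576.3 -57.8 106.7] yaw 0.287 tilt 0.18 jiglocal [ 13.7 -48.7] w 18.8 F [-0.7  0.5 -0.8]
turn first about tool z -0.003 then shift in tool [ 1.3 -0.7 35.7]
```

View pics/b.png

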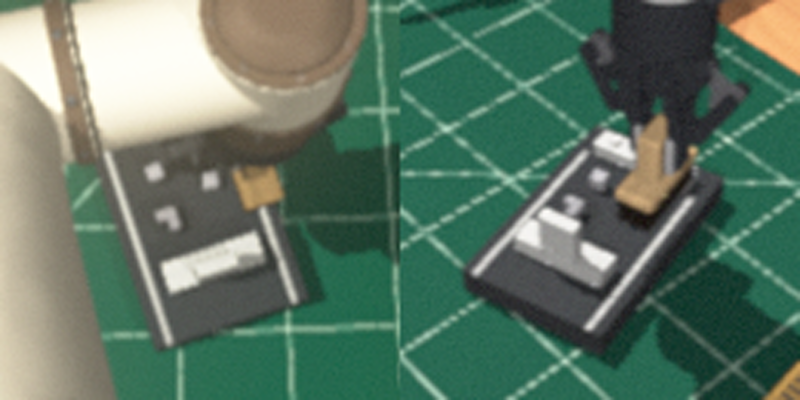

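The brush is over the jig's -y rail, at crop (257,187) in the top view. The offcuts sit left of it at (153,172), (210,180) and (168,217). I'm lowering it now.

{"method": "send_rows", "body": {
  "series": [
    [[1, 0, 15], [0, 0, 0], 10],
    [[0, 0, 13], [0, 0, 0], 10],
    [[0, 0, 4], [0, 0, 0], 10],
    [[0, 0, 2], [0, 0, 0], 10],
    [[0, 0, 0], [0, 0, 0], 10]
  ]
}}

```text
clock: 5.7
position: [578.1, -55.4, 74.2]
ee_rot: [0.989, 0.145, -0.0, 0.0]
contact_force: [-0.0, -0.3, -0.2]
gripper_width: 19.1
grasp_force: 72.1
```

{"method": "send_rows", "body": {
  "series": [
    [[0, 0, 1.5], [0, 0, 0], 10],
    [[0, 0, 0], [0, 0, 0], 10]
  ]
}}

```text
clock: 5.9
position: [578.3, -55.8, 73.1]
ee_rot: [0.989, 0.145, 0.0, -0.0]
contact_force: [-0.6, 0.0, -1.2]
gripper_width: 19.0
grasp_force: 72.1
```

{"method": "send_rows", "body": {
  "series": [
    [[0, 0, 1.5], [0, 0, 0], 10],
    [[0, 0, 0], [0, 0, 0], 10]
  ]
}}

```text
clock: 6.1
position: [578.0, -55.9, 71.3]
ee_rot: [0.99, 0.144, 0.0, -0.0]
contact_force: [-0.2, -0.3, -0.6]
gripper_width: 19.6
grasp_force: 72.1
```

{"method": "send_rows", "body": {
  "series": [
    [[0, 0, 1.5], [0, 0, 0], 10],
    [[0, 0, 0], [0, 0, 0], 10]
  ]
}}

```text
clock: 6.3
position: [577.9, -55.9, 69.6]
ee_rot: [0.99, 0.145, -0.0, -0.0]
contact_force: [0.8, 0.1, -1.3]
gripper_width: 19.4
grasp_force: 72.1
```

{"method": "send_rows", "body": {
  "series": [
    [[0, 0, 1], [0, 0, 0], 10],
    [[0, 0, 0], [0, 0, 0], 10]
  ]
}}

```text
clock: 6.5
position: [578.0, -55.8, 68.7]
ee_rot: [0.989, 0.145, -0.0, -0.0]
contact_force: [0.2, 0.4, -0.3]
gripper_width: 19.6
grasp_force: 72.1
```

{"method": "send_rows", "body": {
  "series": [
    [[0, 0, 1], [0, 0, 0], 10],
    [[0, 0, 0], [0, 0, 0], 10]
  ]
}}

```text
clock: 6.7
position: [578.0, -55.9, 67.6]
ee_rot: [0.989, 0.145, -0.0, -0.0]
contact_force: [0.8, -0.3, -0.9]
gripper_width: 19.1
grasp_force: 72.1
```

{"method": "send_rows", "body": {
  "series": [
    [[0, 0, 1], [0, 0, 0], 10],
    [[0, 0, 0], [0, 0, 0], 10]
  ]
}}

```text
clock: 6.9
position: [578.0, -55.9, 66.7]
ee_rot: [0.989, 0.145, -0.0, -0.0]
contact_force: [0.1, -0.7, -0.7]
gripper_width: 19.2
grasp_force: 72.1
```

The brush underside is now 1–3 mm above the bed, so I sweep toward +y.

{"method": "send_rows", "body": {
  "series": [
    [[0, -6, 0], [0, 0, 0], 10],
    [[0, -11, 0], [0, 0, 0], 10],
    [[0, -11, 0], [0, 0, 0], 10],
    [[0, -11, 0], [0, 0, 0], 10],
    [[0, -11, 0], [0, 0, 0], 10],
    [[0, -11, 0], [0, 0, 0], 10],
    [[0, -11, 0], [0, 0, 0], 10],
    [[0, -11, 0], [0, 0, 0], 10]
  ]
}}

```text
clock: 7.7
position: [554.1, 24.7, 66.9]
ee_rot: [0.989, 0.145, 0.0, 0.0]
contact_force: [-0.2, 0.4, -0.2]
gripper_width: 19.0
grasp_force: 72.1
```

{"method": "send_rows", "body": {
  "series": [
    [[0, -11, 0], [0, 0, 0], 10],
    [[0, -11, 0], [0, 0, 0], 10],
    [[0, -11, 0], [0, 0, 0], 10],
    [[0, -11, 0], [0, 0, 0], 10],
    [[0, -11, 0], [0, 0, 0], 10],
    [[0, 0, 0], [0, 0, 0], 10],
    [[0, 0, 0], [0, 0, 0], 10]
  ]
}}

```text
clock: 8.4
position: [538.5, 76.7, 66.8]
ee_rot: [0.989, 0.145, -0.0, 0.0]
contact_force: [-1.2, 0.2, 0.0]
gripper_width: 19.3
grasp_force: 72.1
```

```bash
python3 -c "
from d import *
go(515,240,100,.29)
T=get_image('top');S=get_image('side')
cv2.imwrite('pics/c.png',cv2.resize(np.hstack([T[140:270,170:300,::-1],S[150:280,180:310,::-1]]),(800,400),interpolation=cv2.INTER_CUBIC))"
```

```text
t 8.4 pos [538.5  76.7  66.8] yaw 0.291 tilt 0.0 jiglocal [16.  90.9] w 19.3 F [-1.2  0.2  0. ]
turn first about tool z 0.001 then shift in tool [  24.1 -163.2  -33.2]
```

View pics/c.png

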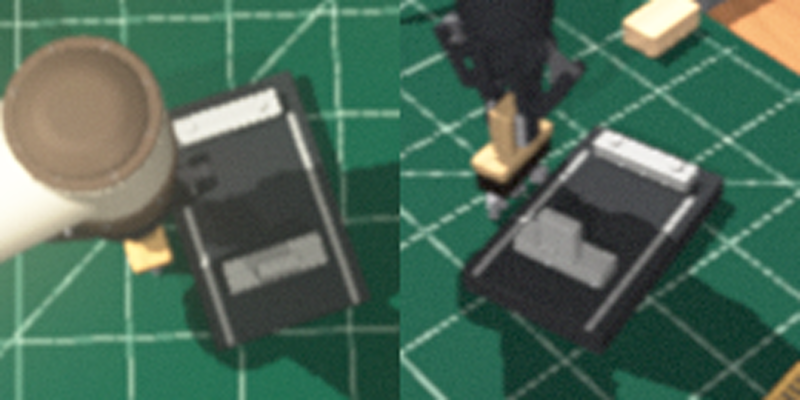

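The bed is clear: in the side crop the offcuts sit beyond the +y edge at about (493,208) and (540,175). I lift the brush and take it to a free spot at around (510,260).

{"method": "send_rows", "body": {
  "series": [
    [[0, 0, -18], [0, 0, 0], 10],
    [[0, 0, -20], [0, 0, 0], 10],
    [[5, -37, 0], [0, 0, 0], 10],
    [[5, -37, 0], [0, 0, 0], 10],
    [[5, -37, 0], [0, 0, 0], 10],
    [[5, -37, 0], [0, 0, 0], 10],
    [[5, -36, 0], [0, 0, 0], 10],
    [[0, 0, 0], [0, 0, 0], 10]
  ]
}}

```text
clock: 9.3
position: [510.2, 263.3, 104.9]
ee_rot: [0.989, 0.147, 0.001, -0.001]
contact_force: [-0.1, 0.4, 0.1]
gripper_width: 19.1
grasp_force: 72.1
```

```bash
python3 -c "
from d import *
go(510,260,43,.29)
T=get_image('top');S=get_image('side')
cv2.imwrite('pics/d.png',cv2.resize(np.hstack([T[140:270,170:300,::-1],S[150:280,180:310,::-1]]),(800,400),interpolation=cv2.INTER_CUBIC))"
```

```text
t 9.3 pos [510.2 263.3 104.9] yaw 0.294 tilt 0.12 jiglocal [ 42.2 277.9] w 19.1 F [-0.1  0.4  0.1]
turn first about tool z 0.004 then shift in tool [-1.1  3.1 61.9]
```

View pics/d.png

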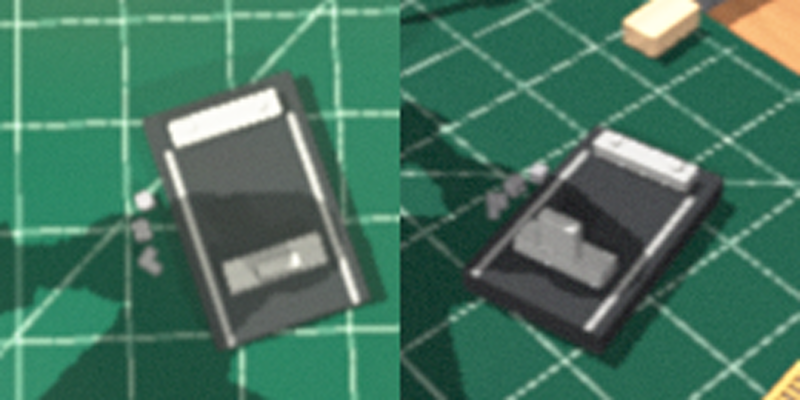

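All three offcuts lie on the mat beside the jig, at crop (145,200), (141,230) and (150,262). Next I stand the brush down.

{"method": "send_rows", "body": {
  "series": [
    [[0, 0, 25], [0, 0, 0], 10],
    [[0, 0, 25], [0, 0, 0], 10],
    [[0, 0, 10], [0, 0, 0], 10],
    [[0, 0, 2], [0, 0, 0], 10],
    [[0, 0, 0], [0, 0, 0], 10]
  ]
}}

```text
clock: 9.9
position: [510.5, 259.4, 43.2]
ee_rot: [0.99, 0.144, 0.0, 0.0]
contact_force: [-0.2, 0.8, 0.0]
gripper_width: 19.4
grasp_force: 72.1
```

{"method": "send_rows", "body": {
  "series": [
    [[0, 0, 1], [0, 0, 0], 10],
    [[0, 0, 0], [0, 0, 0], 10]
  ]
}}

```text
clock: 10.1
position: [510.4, 260.1, 42.8]
ee_rot: [0.989, 0.145, 0.001, -0.0]
contact_force: [-0.6, 0.5, -0.7]
gripper_width: 19.2
grasp_force: 72.1
```

{"method": "send_rows", "body": {
  "series": [
    [[0, 0, 1], [0, 0, 0], 10],
    [[0, 0, 0], [0, 0, 0], 10]
  ]
}}

```text
clock: 10.3
position: [510.0, 260.0, 41.2]
ee_rot: [0.989, 0.145, 0.0, -0.0]
contact_force: [-0.3, -0.1, -1.0]
gripper_width: 19.2
grasp_force: 72.1
```

{"method": "send_rows", "body": {
  "series": [
    [[0, 0, 1], [0, 0, 0], 10],
    [[0, 0, 0], [0, 0, 0], 10]
  ]
}}

```text
clock: 10.5
position: [510.0, 260.0, 40.4]
ee_rot: [0.989, 0.145, 0.0, -0.0]
contact_force: [-1.4, 0.7, 3.0]
gripper_width: 19.3
grasp_force: 72.7
```

{"method": "send_rows", "body": {
  "series": [
    [[0, 0, 0.7], [0, 0, 0], 10],
    [[0, 0, 0], [0, 0, 0], 10]
  ]
}}

```text
clock: 10.7
position: [510.0, 260.0, 40.4]
ee_rot: [0.989, 0.145, 0.0, -0.0]
contact_force: [-3.7, -0.4, 7.0]
gripper_width: 19.0
grasp_force: 73.4
```

Contact felt, so I open and rise.

{"method": "send_rows", "body": {
  "series": [
    [[0, 0, 0], [0, 0, 0], 50],
    [[0, 0, 0], [0, 0, 0], 50],
    [[0, 0, 0], [0, 0, 0], 50],
    [[0, 0, -15], [0, 0, 0], 50],
    [[0, 0, -30], [0, 0, 0], 50],
    [[0, 0, -45], [0, 0, 0], 50],
    [[0, 0, -10], [0, 0, 0], 50]
  ]
}}

```text
clock: 11.4
position: [512.5, 261.6, 144.1]
ee_rot: [0.989, 0.145, 0.004, -0.002]
contact_force: [0.8, 0.5, 0.0]
gripper_width: 50.3
grasp_force: 0.0
```

{"method": "send_rows", "body": {
  "series": [
    [[0, 30, 0], [0, 0, 0.14], 50],
    [[0, 40, 0], [0, 0, 0.14], 50],
    [[0, 40, 0], [0, 0, 0.14], 50],
    [[0, 40, 0], [0, 0, 0.14], 60],
    [[0, 40, 0], [0, 0, 0.07], 70],
    [[0, 40, 0], [0, 0, 0], 70],
    [[0, 40, 0], [0, 0, 0], 70],
    [[0, 40, 0], [0, 0, 0], 70]
  ]
}}

```text
clock: 12.2
position: [468.1, -41.2, 138.8]
ee_rot: [0.986, -0.169, -0.0, 0.0]
contact_force: [0.9, -0.5, -0.1]
gripper_width: 70.2
grasp_force: 0.0
```

```bash
python3 -c "
from d import *
go(420,-237.3,60,-.34)
T=get_image('top');S=get_image('side')
cv2.imwrite('pics/T2.png',T[:,:,::-1]);cv2.imwrite('pics/S2.png',S[:,:,::-1])
for n,i,p in(('top',T,(125,230)),('side',S,(168,178))):
  m=cv2.inRange(cv2.cvtColor(i,cv2.COLOR_RGB2HSV),(12,60,60),(35,255,255));N,L,s,c=cv2.connectedComponentsWithStats(m)
  print(n,[(s[k].tolist(),c[k].round(0).tolist()) for k in range(1,N) if s[k,4]>150 and np.hypot(*(c[k]-p))<45])
"
```

```text
t 12.2 pos [468.1 -41.2 138.8] yaw -0.34 tilt 0.02 jiglocal [-85.2  -1.9] w 70.2 F [ 0.9 -0.5 -0.1]
turn first about tool z 0.0 then shift in tool [ 20.  200.9  78.8]
top [([131, 212, 17, 18, 228], [139.0, 220.0])]
side [([155, 159, 26, 28, 415], [167.0, 173.0])]
```

{"method": "send_rows", "body": {
  "series": [
    [[4, 40, 10], [0, 0, 0], 70],
    [[4, 40, 10], [0, 0, 0], 70],
    [[4, 40, 15], [0, 0, 0], 70],
    [[4, 40, 20], [0, 0, 0], 70],
    [[4, 41, 20], [0, 0, 0], 70],
    [[0, 0, 0], [0, 0, 0], 70],
    [[0, 0, 0], [0, 0, 0], 70]
  ]
}}

```text
clock: 13.0
position: [420.6, -236.5, 63.4]
ee_rot: [0.985, -0.17, -0.001, 0.0]
contact_force: [-0.8, 0.5, 0.7]
gripper_width: 69.7
grasp_force: 0.0
```

```bash
python3 -c "
from d import *
go(420,-237.3,3,-.34)
T=get_image('top');S=get_image('side')
cv2.imwrite('pics/e.png',cv2.resize(np.hstack([T[190:310,280:400,::-1],S[240:360,200:320,::-1]]),(800,400),interpolation=cv2.INTER_CUBIC))"
```

```text
t 13.0 pos [ 420.6 -236.5   63.4] yaw -0.342 tilt 0.08 jiglocal [-186.6 -175.5] w 69.7 F [-0.8  0.5  0.7]
turn first about tool z -0.002 then shift in tool [-0.3  0.9 60.4]
```

View pics/e.png

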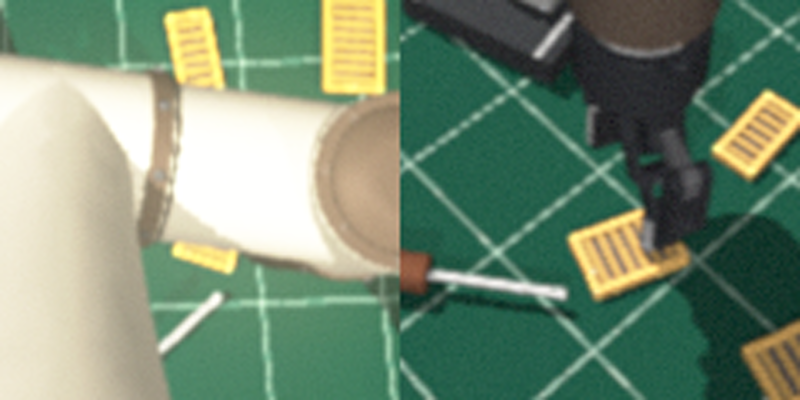

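The gripper is centred over the 64×44 grille, at crop (625,255) in the side view. I descend and close.

{"method": "send_rows", "body": {
  "series": [
    [[0, 0, 25], [0, 0, 0], 70],
    [[0, 1, 20], [0, 0, 0], 70],
    [[0, 0, 11], [0, 0, 0], 70],
    [[0, 0, 4], [0, 0, 0], 70],
    [[0, 0, 0], [0, 0, 0], 70]
  ]
}}

```text
clock: 13.6
position: [421.1, -236.4, 4.3]
ee_rot: [0.986, -0.168, 0.0, 0.0]
contact_force: [0.7, 0.4, -0.4]
gripper_width: 70.2
grasp_force: 0.0
```

{"method": "send_rows", "body": {
  "series": [
    [[0, 0, 0], [0, 0, 0], 50],
    [[0, 0, 0], [0, 0, 0], 35],
    [[0, 0, 0], [0, 0, 0], 35],
    [[0, 0, 0], [0, 0, 0], 35],
    [[0, 0, 0], [0, 0, 0], 35]
  ]
}}

```text
clock: 14.1
position: [421.4, -237.0, 5.5]
ee_rot: [0.986, -0.169, 0.001, 0.0]
contact_force: [-0.6, 2.3, 5.9]
gripper_width: 41.5
grasp_force: 59.8
```

{"method": "send_rows", "body": {
  "series": [
    [[0, 0, -5], [0, 0, 0], 35],
    [[0, 0, -20], [0, 0, 0], 35],
    [[0, 0, -40], [0, 0, 0], 35],
    [[0, 0, -40], [0, 0, 0], 35],
    [[0, 0, 0], [0, 0, 0], 35],
    [[0, 0, 0], [0, 0, 0], 35]
  ]
}}

```text
clock: 14.7
position: [420.9, -236.9, 110.4]
ee_rot: [0.986, -0.169, 0.002, -0.0]
contact_force: [0.6, 0.4, -1.7]
gripper_width: 41.3
grasp_force: 60.9
```

```bash
python3 -c "
from d import *
go(*loc(20,0),110,.29)
S=get_image('side')
cv2.imwrite('pics/f.png',cv2.resize(S[200:350,190:390,::-1],(800,600),interpolation=cv2.INTER_CUBIC))"
```

```text
t 14.7 pos [ 420.9 -236.9  110.4] yaw -0.34 tilt 0.18 jiglocal [-186.4 -176. ] w 41.3 F [ 0.6  0.4 -1.7]
turn first about tool z -0.63 then shift in tool [ 206.4 -176.     0.4]
```

View pics/f.png

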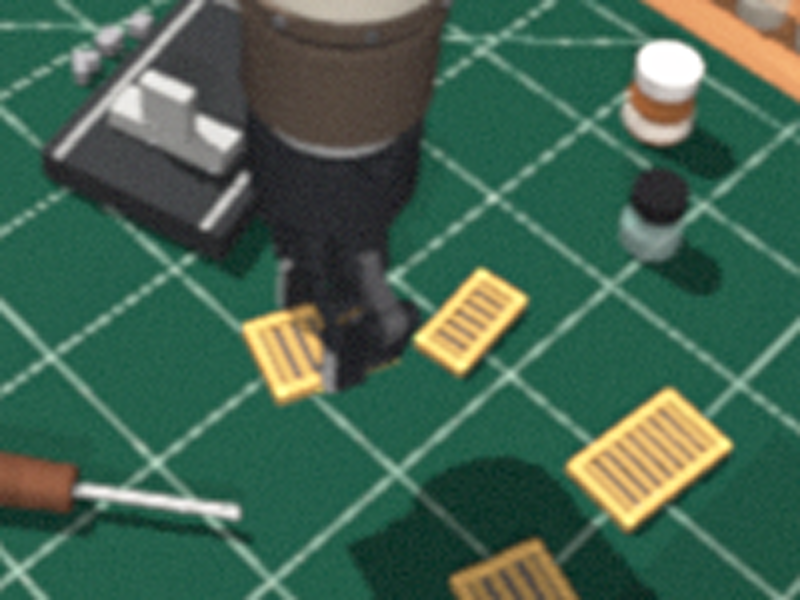

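The grille is held level, at about (310,350), and the jars and other grilles are untouched. I carry it over the bed.

{"method": "send_rows", "body": {
  "series": [
    [[0, 0, 0], [0, 0, -0.126], 35],
    [[0, 0, 0], [0, 0, -0.126], 35],
    [[0, 0, 0], [0, 0, -0.126], 35],
    [[0, 0, 0], [0, 0, -0.126], 35],
    [[0, 0, 0], [0, 0, -0.126], 35],
    [[20, -17, 0], [0, 0, 0], 35],
    [[29, -25, 0], [0, 0, 0], 35],
    [[29, -25, 0], [0, 0, 0], 35]
  ]
}}

```text
clock: 15.55
position: [475.3, -149.7, 107.5]
ee_rot: [0.99, 0.144, -0.002, -0.0]
contact_force: [0.2, -0.6, 0.4]
gripper_width: 41.3
grasp_force: 60.9
```

{"method": "send_rows", "body": {
  "series": [
    [[29, -25, 0], [0, 0, 0], 35],
    [[29, -25, 0], [0, 0, 0], 35],
    [[29, -25, 0], [0, 0, 0], 35],
    [[29, -24, 0], [0, 0, 0], 35],
    [[12, -10, 0], [0, 0, 0], 35],
    [[0, 0, 0], [0, 0, 0], 35],
    [[0, 0, 0], [0, 0, 0], 35]
  ]
}}

```text
clock: 16.25
position: [566.3, -9.7, 107.7]
ee_rot: [0.99, 0.144, -0.002, 0.0]
contact_force: [-0.7, -0.0, -1.3]
gripper_width: 41.5
grasp_force: 60.9
```

```bash
python3 -c "
from d import *
go(*loc(20,0),33,.29)"
```

```text
t 16.25 pos [566.3  -9.7 107.7] yaw 0.29 tilt 0.21 jiglocal [17.8  0.2] w 41.5 F [-0.7 -0.  -1.3]
turn first about tool z -0.0 then shift in tool [ 2.2  0.2 74.7]
```

{"method": "send_rows", "body": {
  "series": [
    [[2, 0, 25], [0, 0, 0], 35],
    [[0, 0, 25], [0, 0, 0], 35],
    [[0, 0, 15], [0, 0, 0], 35],
    [[0, 0, 5], [0, 0, 0], 35],
    [[0, 0, 0], [0, 0, 0], 35]
  ]
}}

```text
clock: 16.75
position: [568.5, -9.9, 38.5]
ee_rot: [0.99, 0.144, -0.001, 0.0]
contact_force: [0.3, -0.1, -0.4]
gripper_width: 41.3
grasp_force: 60.9
```

{"method": "send_rows", "body": {
  "series": [
    [[0, 0, 1.5], [0, 0, 0], 35],
    [[0, 0, 0], [0, 0, 0], 35]
  ]
}}

```text
clock: 16.95
position: [570.0, -8.9, 38.5]
ee_rot: [0.99, 0.144, 0.001, -0.0]
contact_force: [-0.4, -0.2, -1.2]
gripper_width: 41.3
grasp_force: 60.9
```

{"method": "send_rows", "body": {
  "series": [
    [[0, 0, 1], [0, 0, 0], 35],
    [[0, 0, 0], [0, 0, 0], 35]
  ]
}}

```text
clock: 17.15
position: [569.7, -8.7, 37.1]
ee_rot: [0.989, 0.145, 0.0, -0.0]
contact_force: [-1.2, 0.7, -1.5]
gripper_width: 41.3
grasp_force: 60.9
```

{"method": "send_rows", "body": {
  "series": [
    [[0, 0, 2.5], [0, 0, 0], 35],
    [[0, 0, 1.5], [0, 0, 0], 35],
    [[0, 0, 0], [0, 0, 0], 35]
  ]
}}

```text
clock: 17.45
position: [569.3, -8.7, 32.3]
ee_rot: [0.989, 0.145, -0.0, 0.0]
contact_force: [-0.6, 0.7, -1.7]
gripper_width: 41.3
grasp_force: 60.9
```

{"method": "send_rows", "body": {
  "series": [
    [[0, 0, 1], [0, 0, 0], 35],
    [[0, 0, 0], [0, 0, 0], 35]
  ]
}}

```text
clock: 17.65
position: [569.4, -8.8, 31.5]
ee_rot: [0.989, 0.145, -0.0, 0.0]
contact_force: [-0.0, 0.0, -0.7]
gripper_width: 41.6
grasp_force: 60.9
```

{"method": "send_rows", "body": {
  "series": [
    [[0, 0, 1], [0, 0, 0], 35],
    [[0, 0, 0], [0, 0, 0], 35]
  ]
}}

```text
clock: 17.85
position: [569.6, -8.8, 30.6]
ee_rot: [0.989, 0.145, 0.0, 0.0]
contact_force: [0.3, -0.4, -0.4]
gripper_width: 41.5
grasp_force: 61.0
```

{"method": "send_rows", "body": {
  "series": [
    [[0, 0, 0.7], [0, 0, 0], 35],
    [[0, 0, 0], [0, 0, 0], 35]
  ]
}}

```text
clock: 18.05
position: [569.7, -8.7, 30.6]
ee_rot: [0.989, 0.145, 0.0, 0.0]
contact_force: [-1.8, -0.3, 4.1]
gripper_width: 41.2
grasp_force: 61.6
```

{"method": "send_rows", "body": {
  "series": [
    [[0, 0, 0.7], [0, 0, 0], 35],
    [[0, 0, 0], [0, 0, 0], 35]
  ]
}}

```text
clock: 18.25
position: [569.7, -8.7, 30.5]
ee_rot: [0.989, 0.145, 0.0, 0.0]
contact_force: [-3.3, 1.3, 8.7]
gripper_width: 41.5
grasp_force: 62.1
```

The grille rests on the bed. Release, rise, and check it numerically.

{"method": "send_rows", "body": {
  "series": [
    [[0, 0, -1], [0, 0, 0], 48],
    [[0, 0, 0], [0, 0, 0], 60],
    [[0, 0, 0], [0, 0, 0], 65],
    [[0, 0, -15], [0, 0, 0], 65],
    [[0, 0, -30], [0, 0, 0], 65],
    [[0, 0, -45], [0, 0, 0], 65],
    [[-25, 0, 0], [0, 0, 0], 0],
    [[-40, 0, 0], [0, 0, 0], 0]
  ]
}}

```text
clock: 19.05
position: [509.2, -26.8, 121.4]
ee_rot: [0.989, 0.145, 0.002, -0.0]
contact_force: [-0.9, -0.5, -0.3]
gripper_width: 36.6
grasp_force: 0.0
```

{"method": "send_rows", "body": {
  "series": [
    [[-40, 0, 0], [0, 0, 0], 0],
    [[0, 0, 0], [0, 0, 0], 0],
    [[0, 0, 0], [0, 0, 0], 0]
  ]
}}

```text
clock: 19.35
position: [468.7, -39.0, 120.6]
ee_rot: [0.989, 0.145, 0.0, 0.0]
contact_force: [0.0, -0.7, 0.4]
gripper_width: 0.1
grasp_force: 0.0
```

```bash
cat > g.py <<'E'
from d import *
T=get_image('top');S=get_image('side')
a=.29
for n,i,pt,c0 in(('top',T,None,None),('side',S,None,None)):
    u=proj(n,[[*loc(30,0),34]])[0]
    m=cv2.inRange(cv2.cvtColor(i,cv2.COLOR_RGB2HSV),(12,60,60),(35,255,255))
    try:
        b=blob(m,u,5);r=fit({n:b},(*loc(25,0),a),[(0,0,64,44,28,36)])
        q=np.array(r[:2])-[549.2,-15];print(n,'area',(b>0).sum(),'grille local',np.round([q[0]*np.cos(a)+q[1]*np.sin(a),-q[0]*np.sin(a)+q[1]*np.cos(a)],1),'yaw rel',round(r[2]-a,3),'res',round(r[3],1))
    except Exception as e: print(n,'no blob',e)
cv2.imwrite('pics/T3.png',T[:,:,::-1]);cv2.imwrite('pics/S3.png',S[:,:,::-1])
E
python3 g.py; python3 -c "
from d import *
go(*loc(-84,0),58,.29)"
```

```text
top area 2825 grille local [ -5.  -30.5] yaw rel 0.59 res 2176.5
side area 431 grille local [21.9 -0.1] yaw rel -0.042 res 11.2
t 19.45 pos [470.2 -38.5 120.5] yaw 0.291 tilt 0.08 jiglocal [-82.5   0. ] w -0.0 F [1.  0.3 0.3]
turn first about tool z 0.001 then shift in tool [-1.5  0.  62.5]
```

{"method": "send_rows", "body": {
  "series": [
    [[-2, 0, 20], [0, 0, 0], 0],
    [[0, 0, 20], [0, 0, 0], 0],
    [[0, 0, 14], [0, 0, 0], 0],
    [[0, 0, 8], [0, 0, 0], 0],
    [[0, 0, 0], [0, 0, 0], 0]
  ]
}}

```text
clock: 19.95
position: [467.1, -39.3, 57.0]
ee_rot: [0.989, 0.145, -0.001, 0.0]
contact_force: [-0.2, 0.1, 0.7]
gripper_width: 0.3
grasp_force: 0.0
```

{"method": "send_rows", "body": {
  "series": [
    [[4, 0, 0], [0, 0, 0], 0],
    [[4, 0, 0], [0, 0, 0], 0],
    [[4, 0, 0], [0, 0, 0], 0],
    [[0, 0, 0], [0, 0, 0], 0]
  ]
}}

```text
clock: 20.35
position: [479.7, -35.6, 58.8]
ee_rot: [0.989, 0.145, 0.001, -0.0]
contact_force: [-0.6, -0.4, -0.2]
gripper_width: -0.0
grasp_force: 0.0
```

{"method": "send_rows", "body": {
  "series": [
    [[4, 0, 0], [0, 0, 0], 0],
    [[4, 0, 0], [0, 0, 0], 0],
    [[4, 0, 0], [0, 0, 0], 0],
    [[0, 0, 0], [0, 0, 0], 0]
  ]
}}

```text
clock: 20.75
position: [490.4, -32.4, 58.1]
ee_rot: [0.989, 0.145, 0.0, 0.0]
contact_force: [-1.4, -1.1, 1.3]
gripper_width: -0.2
grasp_force: 0.7
```

{"method": "send_rows", "body": {
  "series": [
    [[3, 0, 0], [0, 0, 0], 0],
    [[3, 0, 0], [0, 0, 0], 0],
    [[3, 0, 0], [0, 0, 0], 0],
    [[3, 0, 0], [0, 0, 0], 0],
    [[0, 0, 0], [0, 0, 0], 0]
  ]
}}

```text
clock: 21.25
position: [502.2, -28.9, 58.1]
ee_rot: [0.989, 0.145, 0.0, -0.0]
contact_force: [-1.7, -1.3, -0.2]
gripper_width: 0.0
grasp_force: 0.6
```

{"method": "send_rows", "body": {
  "series": [
    [[3, 0, 0], [0, 0, 0], 0],
    [[3, 0, 0], [0, 0, 0], 0],
    [[0, 0, 0], [0, 0, 0], 0]
  ]
}}

```text
clock: 21.55
position: [507.6, -27.3, 58.1]
ee_rot: [0.989, 0.145, 0.0, 0.0]
contact_force: [-1.7, -1.5, -0.2]
gripper_width: -0.2
grasp_force: 1.0
```

```bash
python3 g.py; python3 -c "
from d import *
go(*loc(-34,0),58,.29)"
```

```text
top area 2020 grille local [ 26.  -13.8] yaw rel 0.131 res 1403.9
side area 187 grille local [ 32.3 -10.2] yaw rel 0.006 res 117.2
t 21.65 pos [507.6 -27.3  58.1] yaw 0.29 tilt 0.04 jiglocal [-43.4   0.2] w 0.2 F [-0.5 -1.6 -0.7]
turn first about tool z 0.0 then shift in tool [9.4 0.2 0.1]
```

Pushing on in small steps, watching the force.

{"method": "send_rows", "body": {
  "series": [
    [[2, 0, 0], [0, 0, 0], 0],
    [[2, 0, 0], [0, 0, 0], 0],
    [[2, 0, 0], [0, 0, 0], 0],
    [[0, 0, 0], [0, 0, 0], 0]
  ]
}}

```text
clock: 22.05
position: [513.3, -25.5, 58.1]
ee_rot: [0.989, 0.145, 0.0, -0.0]
contact_force: [-1.4, -2.3, -0.7]
gripper_width: 0.1
grasp_force: 1.1
```

{"method": "send_rows", "body": {
  "series": [
    [[1.5, 0, 0], [0, 0, 0], 0],
    [[0, 0, 0], [0, 0, 0], 0]
  ]
}}

```text
clock: 22.25
position: [514.5, -25.2, 58.1]
ee_rot: [0.989, 0.145, 0.0, 0.0]
contact_force: [-1.2, -2.2, -0.6]
gripper_width: -0.4
grasp_force: 1.3
```

{"method": "send_rows", "body": {
  "series": [
    [[1.5, 0, 0], [0, 0, 0], 0],
    [[0, 0, 0], [0, 0, 0], 0]
  ]
}}

```text
clock: 22.45
position: [516.0, -24.8, 58.1]
ee_rot: [0.989, 0.145, 0.0, 0.0]
contact_force: [-2.5, -2.5, -1.4]
gripper_width: -0.2
grasp_force: 1.3
```

{"method": "send_rows", "body": {
  "series": [
    [[1.5, 0, 0], [0, 0, 0], 0],
    [[0, 0, 0], [0, 0, 0], 0]
  ]
}}

```text
clock: 22.65
position: [517.3, -24.4, 58.1]
ee_rot: [0.989, 0.145, -0.0, 0.0]
contact_force: [-3.3, -2.1, -0.6]
gripper_width: -0.1
grasp_force: 1.5
```

{"method": "send_rows", "body": {
  "series": [
    [[1, 0, 0], [0, 0, 0], 0],
    [[0, 0, 0], [0, 0, 0], 0]
  ]
}}

```text
clock: 22.85
position: [517.4, -24.3, 58.1]
ee_rot: [0.99, 0.144, -0.001, 0.0]
contact_force: [-4.5, -2.7, 0.6]
gripper_width: 0.1
grasp_force: 2.5
```

{"method": "send_rows", "body": {
  "series": [
    [[1, 0, 0], [0, 0, 0], 0],
    [[0, 0, 0], [0, 0, 0], 0]
  ]
}}

```text
clock: 23.05
position: [517.4, -24.4, 58.2]
ee_rot: [0.99, 0.144, -0.002, 0.0]
contact_force: [-7.1, -3.1, 3.8]
gripper_width: -0.0
grasp_force: 3.5
```

The jaw has stalled at the expected place, with TCP at local x ≈ -33. One more firm nudge, then I back off and rise.

{"method": "send_rows", "body": {
  "series": [
    [[1.5, 0, 0], [0, 0, 0], 0],
    [[0, 0, 0], [0, 0, 0], 0]
  ]
}}

```text
clock: 23.25
position: [517.4, -24.4, 58.2]
ee_rot: [0.99, 0.144, -0.004, 0.0]
contact_force: [-9.8, -2.9, 6.8]
gripper_width: 0.0
grasp_force: 5.1
```

{"method": "send_rows", "body": {
  "series": [
    [[-8, 0, 0], [0, 0, 0], 0],
    [[-15, 0, 0], [0, 0, 0], 0],
    [[0, 0, -30], [0, 0, 0], 0],
    [[0, 0, -45], [0, 0, 0], 0],
    [[-20, 40, -30], [0, 0, 0], 0],
    [[-20, 45, 0], [0, 0, 0], 0],
    [[-20, 45, 0], [0, 0, 0], 0],
    [[-20, 45, 0], [0, 0, 0], 0]
  ]
}}

```text
clock: 24.05
position: [474.5, -218.9, 162.7]
ee_rot: [0.989, 0.146, 0.004, 0.001]
contact_force: [1.8, -0.2, 0.3]
gripper_width: 0.2
grasp_force: 0.0
```

{"method": "send_rows", "body": {
  "series": [
    [[0, 45, 0], [0, 0, 0], 0],
    [[0, 45, 0], [0, 0, 0], 0],
    [[0, 45, 0], [0, 0, 0], 0],
    [[0, 0, 0], [0, 0, 0], 0],
    [[0, 0, 0], [0, 0, 0], 0]
  ]
}}

```text
clock: 24.55
position: [512.2, -347.8, 160.9]
ee_rot: [0.99, 0.144, 0.001, 0.001]
contact_force: [-0.3, -0.1, -0.0]
gripper_width: 0.1
grasp_force: 0.0
```

```bash
python3 g.py
python3 - <<'E'
from d import *
go(0,0,0,0)
I={'top':load('T3'),'side':load('S3')}
for n,i in I.items():
    h=cv2.cvtColor(i,cv2.COLOR_RGB2HSV)
    # brush
    u=proj(n,[[510,260,30]])[0];b=blob(cv2.inRange(h,(12,60,60),(35,255,255)),u,3)
    print(n,'brush',np.round(fit({n:b},(510,260,.29),[(0,0,74,32,24,36),(0,0,36,20,36,77)]),2))
    # profile along jig mid-lines at bed level: fence, grille, jaw (hue,sat,val)
    for y in(-10,):
        X=np.arange(-30,75,3);px=proj(n,[[*loc(x,y),36] for x in X]).round().astype(int)
        print(n,[(int(x),*h[v,u].tolist()[1:]) for x,(u,v) in zip(X,px)])
E
```

```text
top area 513 grille local [34.1  1.7] yaw rel 0.026 res 15.5
side area 287 grille local [42.7 -2.4] yaw rel -0.11 res 66.6
t 24.65 pos [ 511.7 -346.1  161.4] yaw 0.291 tilt 0.1 jiglocal [-130.6 -306.6] w 0.0 F [0.1 0.1 0.1]
turn first about tool z 0.291 then shift in tool [-511.7 -346.1  161.4]
top brush [5.0708e+02 2.6101e+02 3.0000e-01 2.1000e+00]
top [(-30, 16, 65), (-27, 20, 64), (-24, 18, 86), (-21, 22, 106), (-18, 19, 185), (-15, 11, 233), (-12, 11, 234), (-9, 12, 228), (-6, 16, 218), (-3, 17, 209), (0, 30, 227), (3, 128, 231), (6, 157, 224), (9, 157, 239), (12, 143, 221), (15, 133, 193), (18, 155, 235), (21, 155, 235), (24, 129, 186), (27, 157, 244), (30, 143, 198), (33, 146, 205), (36, 154, 241), (39, 141, 224), (42, 129, 195), (45, 151, 242), (48, 146, 234), (51, 128, 197), (54, 153, 243), (57, 156, 231), (60, 151, 248), (63, 123, 242), (66, 48, 220), (69, 10, 231), (72, 10, 233)]
side brush [5.0779e+02 2.5913e+02 3.1000e-01 1.4800e+00]
side [(-30, 9, 82), (-27, 0, 151), (-24, 7, 145), (-21, 3, 147), (-18, 5, 153), (-15, 7, 149), (-12, 7, 149), (-9, 5, 144), (-6, 7, 137), (-3, 6, 127), (0, 5, 169), (3, 8, 166), (6, 42, 228), (9, 109, 229), (12, 109, 229), (15, 129, 204), (18, 128, 236), (21, 116, 191), (24, 116, 181), (27, 134, 227), (30, 122, 182), (33, 114, 172), (36, 129, 226), (39, 109, 182), (42, 126, 199), (45, 125, 222), (48, 111, 179), (51, 127, 198), (54, 133, 222), (57, 138, 229), (60, 119, 252), (63, 107, 250), (66, 101, 230), (69, 7, 206), (72, 3, 238)]
```

The grille fills the gap from jaw to fence (local x about 1.5 to 65 mm). The upright brush model fits both views with residuals of about 2. Handing in.

```bash
python3 -c "
from bench import job_done
print(job_done())"
```

```text
the job is handed in; nothing more can be done
None
```

I handed the job in at about 25 s; no verdict came back. In my last camera check the 64 x 44 mm grille lay flat between fence and jaw and the brush stood upright on the mat. The offcuts were off the bed when last viewed, and one wrong-sign move pressed the brush onto the mat at about 100 N (limit 120 N).

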